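Clamp the copper-ore billet from the specimen crate

ROBOT

A 6-joint arm with a two-finger parallel gripper is mounted at the origin on the work surface. World frame = base frame: x ahead of the robot, y to its left, z up, the work surface at z = 0. Lengths are in m, angles in rad, forces in N, time in s.
With the tool pointing down it reaches from about 0.275 to 0.975 m from the base axis. Payload 8.4 kg.
Tool frame: the origin (TCP) lies on the front face of the gripper's body, between the roots of the fingers; the fingertips stand 88 mm ahead of it and the grasp point (between the pads) lies 69 mm ahead of it; z points along the fingers, y is the line along which they close (so a half turn about z gives the same grasp; the last joint's range is limited). The gripper opens to 92 mm and grips with 3 to 60 N. Pads are 20 mm wide; open, the fingers measure 128 mm over their backs; the gripper's body (75 mm by 189 mm) begins 69 mm behind the grasp point.
Start: joints at [-1.193, 0.353, 1.633, -0, 1.155, -0.002], TCP at [0.232, -0.58, 0.303] pointing down, gripper open.
Joint ranges: [-2.63, 2.63], [-0.92, 2.1], [0.06, 2.66], [-1.3, 4.44], [0, 2.69], [-3.02, 3.02]. Speed limits (rad/s): [2.22, 2.22, 2.79, 3.14, 3.14, 3.14].

INTERFACE

Orientations are given as a rotation vector (axis times angle).
In Python, from plant import robot gives the robot as it stands.
- The arm moves only by the tool carry_out, never from a script. Its argument "commands" is a list that holds one entry, the list of rows, each a list of 5 numbers: the opening, from 0 (shut) to 1 (fully open), then the shift along the tool's x, y, z in m, then the turn about the tool's z in rad. A call has 1 to 12 rows; each row is the pose to reach, as a shift and turn from the pose commanded when the call began, along the tool's axes at that moment; what a row does not reach only later rows make up. A row lasts 1/12 s, in which the tool goes at most 41.7 mm and 7.16 degrees, less where a joint would pass 70% of its speed; a pose out of reach is approached as far as the arm can. A call with a gripper value outside its range is refused whole. The fingers move at their own pace and stop on an object; the grip force is fixed at half the most. Time passes only in rows, so rows that repeat a pose let the fingers close. It gives the time, the measured TCP pose, the force, the opening and the grip force at its end, in the units of the state.
- robot.state(): the state, without advancing time (a new reading comes with each control period).
- robot.read_camera(name): name is "scene" or "top" or "wrist"; returns a dict with "frame" (384x512x3 uint8, red, green, blue), "range_z" (384x512 float32, m along the optical axis (not along the pixel's ray), 0 where there is no reading), "vertical_fov" (degrees; the focal length in pixels is half the picture's height over the tangent of half this angle, whatever the lens; pixels are square), "cx", "cy" (the principal point, pixels), "k1" (the pictures are not rectified: a ray, as slopes to the right and down, at radius r is drawn at 1 + k1 r^2 times it, then the intrinsics apply), "R" (3x3) and "t" (3): a world point X has camera coordinates R X + t. Camera axes: x right, y down, z forward; pixel columns grow to the right and rows downward; lengths in m; the calibration is good to about 2 mm. A picture is of the moment at which its call begins.
- robot.close_job(): hands the job in; it is judged then, once.
The state is a dict: "time": time; "joint_positions": joint angles; "qvel": joint speeds; "tau": joint torques, N m; "ee_pos": TCP position; "orientation": TCP orientation; "contact_force": force on the tool from outside, world axes, zero at the start; "torque": the same for the moment, N m; "grip_width": finger opening in m; "finger_force": force on a finger pad.
Only numpy, scipy, OpenCV 4.12 (cv2) and the standard library are available. Lean on these libraries where they do the work, as an engineer would, in place of code of your own. Each camera call takes 0.05 s, during which the arm holds its last target. There are 200 camera calls.

TASK

Pick the green-banded copper-ore billet out of the plastic specimen crate and lay it lengthwise in the channel of the billet clamp, setting it down rather than dropping it. Then push the blue sliding stop along until the billet is held end to end between it and the fixed stop, and turn the red knob clockwise as far as it goes to lock it. Leave the other things in the crate and on the bench where they are.

Things in the scene. Friction and masses are not known exactly. Their poses are not given: they have to be found in the camera images.
- ore: The target: a sawn copper-ore billet, a square bar 120 x 32 x 32 mm (about 0.33 kg), dark brown with four bright green bands across it. It lies in the crate. Origin: centre of its underside; x runs along its length. Either end may lead.
- ore_center (a point): Centre of the ore billet (16 mm above its underside when it lies flat).
- granite: A grey sawn stone billet, 120 x 32 x 32 mm, in the crate, lying roughly parallel to the ore billet; leave it there. Origin: centre of its underside, x along its length.
- ironstone: A rust-red sawn stone billet, 120 x 32 x 32 mm, in the crate; leave it there. Origin: centre of its underside, x along its length.
- slate: A blue-black sawn stone billet with thin white veins, 120 x 32 x 32 mm, in the crate; leave it there. Origin: centre of its underside, x along its length.
- flask: A white rectangular plastic flask with a blue cap, about 101 x 36 x 30 mm, lying across the +x end of the crate; leave it there. Origin: on its underside near the middle, y along its length.
- lump: A brown lump of rock about 52 x 34 x 34 mm high at the +x end of the crate; leave it there. Origin: centre of its underside.
- crate: Translucent open plastic crate, fixed to the bench: 258 (x) x 340 (y) x 48 mm high outside, walls and floor 4 mm. The four billets lie side by side on its floor, along its x within about 0.2 rad, in any order, about 70 mm apart along its y (at least 25 mm free on both sides of each near its middle, so open the fingers only to some 45 to 55 mm there). Origin: centre of its underside, on the bench.
- holder: Billet clamp, fixed to the bench: grey base 275 x 100 mm, 12 mm thick. On it a channel along the clamp's x, 42 mm wide between two aluminium rails 10 mm high. The fixed dark steel end stop is at +x, 45 mm high over the bench, its inner face at x = +125 mm. Origin: on the bench, on the channel's centre line; x points along the channel from the sliding stop to the fixed stop.
- bed (a point): Point on the channel floor (12 mm above the bench) under the middle of a billet that touches the fixed stop: clamp x = +65 mm, y = 0.
- stop (a joint): Travel of the blue sliding stop along the clamp's +x, towards the fixed stop, in m (0 to 0.085; starts at 0 to 0.03). The gap between the two stops is 190 mm minus the travel, so it closes on the 120 mm billet at 0.070. It slides with about 2.5 N of friction and stays where it is left. The block is 50 mm long (x), 66 mm wide, its top 50 mm above the bench.
- stop_face (a point): Middle of the sliding stop's face that meets the billet, 28 mm above the bench; 25 mm in +x from the knob's axis.
- knob (a joint): Angle of the red clamp knob on top of the sliding stop, in rad: 0 free, 1.4 fully locked at its end; starts at 0 to 0.2. It grows turning clockwise seen from above. At 0 the grip bar lies across the channel, at 1.4 nearly along it. It turns with light friction (0.06 N m) to a hard end and stays where left; the lock shows only as this angle (the stop slides as before).
- knob_grip (a point): Point to grip on the knob: on its upright axis, 72.5 mm above the bench, moving with the sliding stop. The grip bar is 60 mm long, 16 mm thick and stands from 57.5 to 82.5 mm above the bench. The point's own y axis runs along the bar.
- dropper: Amber dropper bottle with a blue cap, 38 mm across, about 105 mm tall, standing on the bench beyond the work; do not disturb. Origin: centre of its underside.
- jar: Low glass jar with a white lid, 62 mm across, about 62 mm tall, standing on the bench beyond the work; do not disturb. Origin: centre of its underside.
Not all that is in view belongs to the job. Leave any purple or yellow look-alike of the ore alone.

How it is judged:
On the way, in this order (a step that is already met when the one before it is completed fails the run):
1. the ore billet is lifted clear of the crate (z of ore_center in the frame of crate above 0.075 m and contact force between the fingers and ore above 0.5 N), for 0.1 s.
2. the ore billet lies in the clamp's channel between the stops, let go (y of ore_center in the frame of holder between -0.006 and 0.006 m and z of ore_center in the frame of holder between 0.024 and 0.032 m and angle between the x axis of ore and the x axis of holder, either way round below 0.09 rad and x of ore_center in the frame of holder between 0 and 0.07 m and contact force between the fingers and ore below 0.3 N and linear speed of ore below 0.03 m/s), for 0.2 s.
3. the sliding stop has been pushed up so that the billet is held between the two stops (x of ore_center in the frame of holder between 0.061 and 0.069 m and value of joint stop between 0.066 and 0.074 m), for 0.1 s.
4. the knob is turned clockwise to its locked end (value of joint knob above 1.2 rad), for 0.1 s.
At the end, for the whole second after the job is handed in: The ore billet lies flat in the channel (6 mm sideways, 4 mm in height, 0.09 rad), its middle within 4 mm of its place against the fixed stop; the sliding stop is within 4 mm of closing on it (travel 0.066 to 0.074); the knob is past 1.2 rad; all let go and at rest (all of step 3 and y of ore_center in the frame of holder between -0.006 and 0.006 m and z of ore_center in the frame of holder between 0.024 and 0.032 m and angle between the x axis of ore and the x axis of holder, either way round below 0.09 rad and value of joint knob above 1.2 rad and contact force between the fingers and ore below 0.3 N and linear speed of ore below 0.02 m/s and velocity of joint stop between -0.01 and 0.01 m/s); the robot touches nothing.
It fails at once if the ore billet was dropped (falling unheld faster than 0.6 m/s, about 20 mm of free fall) (linear speed of ore above 0.6 m/s and contact force between anything else and ore below 0.05 N).
It fails at once if another thing in the crate was moved by more than 50 mm (distance of any of granite, ironstone, slate, flask, lump from where it was at the start of the episode above 0.05 m).
It fails at once if the dropper bottle or the jar was moved by more than 30 mm or tipped (distance of any of dropper, jar from where it was at the start of the episode above 0.03 m or angle between any of dropper, jar's own z axis and vertical above 0.5 rad).
It also fails if it takes over 53 s, if anything falls off the work surface, if the arm or the gripper's body presses on something with over 40 N, if the wrist force passes 120 N, or if a joint passes its speed limit or range.

## Working session

There is one attempt and no reset: what is moved stays moved. The work goes in short steps, Python scripts to look and compute and a tool call to move; the robot and the scene stay as the last step left them, time stands still between calls to the robot, and variables do not carry over. Pictures are saved under pics/ and viewed, at most 10 in all, crops included, and the job is handed in when it is done.

Besides the shell and the picture viewer there is one more tool, called after "Call:" as name(argument=value, ...), one argument or row to a line, values as JSON. carry_out: Moves the arm, as the interface text tells. Its arguments: {"type":"object","properties":{"commands":{"type":"array","items":{"type":"array","items":{"type":"array","items":{"type":"number"}}}}},"required":["commands"]}

```bash
mkdir -p pics
cat > h.py <<'E'
import numpy as np, cv2
from plant import robot
def cam(n):
    c=robot.read_camera(n); return c
def K(c):
    f=c["frame"].shape[0]/2/np.tan(np.radians(c["vertical_fov"])/2)
    return np.array([[f,0,c["cx"]],[0,f,c["cy"]],[0,0,1.]])
def ray(c,uv):
    p=cv2.undistortPoints(np.array(uv,float).reshape(-1,1,2),K(c),np.array([c["k1"],0,0,0.]))[:,0]
    return np.c_[p,np.ones(len(p))]
def onplane(c,uv,z):
    R,t=np.array(c["R"]),np.array(c["t"]); d=ray(c,uv)@R; o=-R.T@t
    return o+d*((z-o[2])/d[:,2])[:,None]
def cloud(c):
    h,w=c["range_z"].shape; v,u=np.mgrid[:h,:w]
    r=ray(c,np.c_[u.ravel(),v.ravel()])*c["range_z"].reshape(-1,1)
    return ((r-np.array(c["t"]))@np.array(c["R"])).reshape(h,w,3)
def save(n,im): cv2.imwrite("pics/"+n,im[:,:,::-1])
E
python3 - <<'E'
from h import *
for n in("top","scene"):
    c=cam(n); save(n+"1.png",c["frame"]); print(n,c["vertical_fov"],c["k1"],-np.array(c["R"]).T@c["t"])
print(robot.state())
E
```

```text
top 57.1479759878351 -0.11227928540958065 [ 0.42838638 -0.09995138  1.06629435]
scene 42.297164072866394 -0.10273930836966752 [1.14923994 0.3949688  1.19916029]
{'time': 0.1, 'joint_positions': array([-1.19337834e+00,  3.53533977e-01,  1.63405945e+00, -1.60268663e-05,
        1.15517033e+00, -2.38669621e-03]), 'qvel': array([ 0.00073584, -0.00018899, -0.0020295 , -0.00015073, -0.00012816,
       -0.00205502]), 'tau': array([ 8.72367991e-06, -5.94904840e+01, -3.34928477e+01,  6.98533980e-02,
        1.83230604e-02, -3.41257100e-05]), 'ee_pos': array([ 0.23159411, -0.58015169,  0.30206688]), 'orientation': array([-3.08398607e+00, -5.92809750e-01,  3.65416511e-04]), 'contact_force': array([ 0.12772568, -0.23856522,  0.27525967]), 'torque': array([ 0.02091554, -0.01080424, -0.0240551 ]), 'finger_force': 0.0, 'grip_width': 0.09188108360442226}
```

View pics/top1.png

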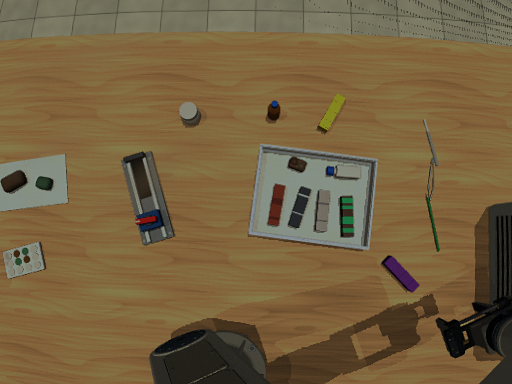

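View pics/scene1.png

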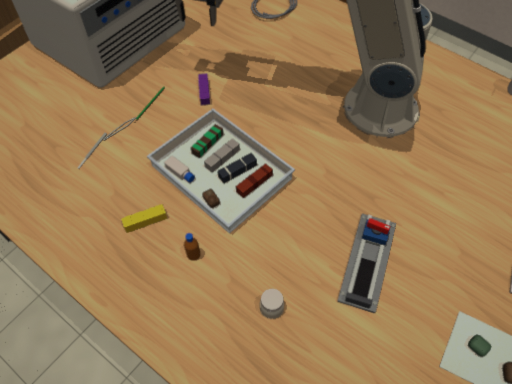

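Candidates in the top view are green-banded (347,216), grey (322,210), slate (299,207), red (276,204), purple outside the crate (400,273) and yellow outside it (332,113). I choose the green-banded bar at (347,216). The clamp is at about (147,197), with its blue stop and red knob at (148,220) and the dark fixed stop at (135,157). I'll measure next and check the choice in a crop.

```bash
cat >> h.py <<'E'
def mask(c,lo,hi,box=None):
    m=cv2.inRange(cv2.cvtColor(c["frame"],cv2.COLOR_RGB2HSV),lo,hi)
    if box: 
        z=np.zeros_like(m); x0,y0,x1,y1=box; z[y0:y1,x0:x1]=m[y0:y1,x0:x1]; m=z
    return m>0
def rect(P):
    (cx,cy),(w,h),a=cv2.minAreaRect(P[:,:2].astype(np.float32)*1000)
    b=cv2.boxPoints(((cx,cy),(w,h),a)); e=[b[1]-b[0],b[2]-b[1]]; L=max(e,key=np.linalg.norm)
    return np.array([cx,cy])/1000,sorted([w,h]),np.arctan2(L[1],L[0])
E
python3 - <<'E'
from h import *
c=cam("top"); W=cloud(c); Z=W[:,:,2]
hsv=cv2.cvtColor(c["frame"],cv2.COLOR_RGB2HSV)
# ore: depth top
reg=np.zeros(Z.shape,bool); reg[190:242,334:362]=1
g=mask(c,(45,80,40),(85,255,255),(330,185,366,245)); print("green z",np.percentile(Z[g],[10,50,90]))
m=reg&(Z>.030)&(Z<.045); print("ore",rect(W[m]),m.sum())
vv,uu=np.nonzero(g); print("green rect on z=.036",rect(onplane(c,np.c_[uu,vv],.036)))
# clamp
reg=np.zeros(Z.shape,bool); reg[140:255,110:185]=1
for lo,hi in((.007,.016),(.017,.027),(.038,.047),(.047,.054),(.07,.09)):
    m=reg&(Z>lo)&(Z<hi); print(lo,hi,m.sum(),rect(W[m]) if m.sum()>4 else "")
red=mask(c,(0,130,80),(8,255,255),(110,190,185,255)); print("red z",np.median(Z[red])); vv,uu=np.nonzero(red)
print(rect(onplane(c,np.c_[uu,vv],.0825)))
bl=mask(c,(100,120,40),(130,255,255),(110,190,185,255)); vv,uu=np.nonzero(bl); print("blue z",np.median(Z[bl]),rect(onplane(c,np.c_[uu,vv],.05)))
a=cv2.resize(c["frame"][185:245,330:370],(400,600),interpolation=cv2.INTER_CUBIC)
b=cv2.resize(c["frame"][145:250,115:185],(400,600),interpolation=cv2.INTER_CUBIC)
save("crop1.png",np.hstack([a,b]))
E
```

```text
green z [0.03376947 0.0367142  0.03926768]
ore (array([ 0.46940952, -0.35097922]), [34.39790344238281, 117.23815155029297], np.float32(0.03904618)) 467
green rect on z=.036 (array([ 0.47220892, -0.34714658]), [38.34227752685547, 99.82733917236328], np.float32(0.003382312))
0.007 0.016 1775 (array([0.50920215, 0.25428897]), [102.10910034179688, 275.575439453125], np.float32(0.31636697))
0.017 0.027 496 (array([0.51274554, 0.24692096]), [80.60338592529297, 265.02044677734375], np.float32(0.33457306))
0.038 0.047 141 (array([0.52687811, 0.26101501]), [66.1156997680664, 234.35446166992188], np.float32(0.32638508))
0.047 0.054 204 (array([0.44026541, 0.23178006]), [50.86229705810547, 65.21202087402344], np.float32(-1.2282147))
0.07 0.09 123 (array([0.44073703, 0.23090628]), [16.396718978881836, 61.87945556640625], np.float32(-1.3664453))
red z 0.08214423125009708
(array([0.4408573 , 0.23039806]), [14.262568473815918, 59.41276550292969], np.float32(-1.3613781))
blue z 0.04949955874704811 (array([0.4410361 , 0.23012277]), [49.183387756347656, 65.67884063720703], np.float32(-1.2504894))
```

View pics/crop1.png

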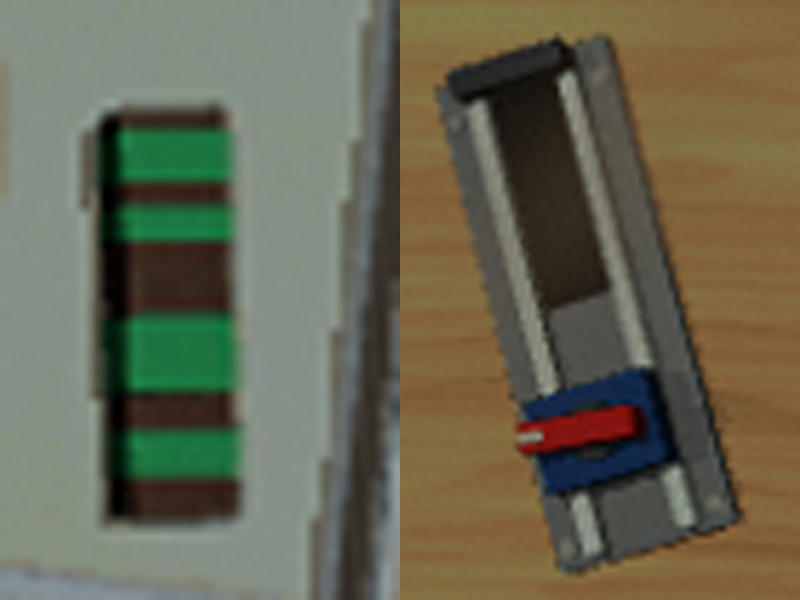

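The crop shows a dark brown bar with four green bands, so the choice is confirmed. It also shows the clamp with its knob bar nearly across the channel. I'll move over the ore next.

```bash
cat >> h.py <<'E'
from scipy.spatial.transform import Rotation as Ro
def go(x,y,z,psi,full=False):
    s=robot.state(); R=Ro.from_rotvec(s["orientation"]).as_matrix()
    d=R.T@(np.array([x,y,z])-s["ee_pos"]); p=np.arctan2(R[1,0],R[0,0])
    t=(p-psi+np.pi/2)%np.pi-np.pi/2
    print("shift",d.round(4),"turn",round(t,4),"alt",round(t-np.sign(t)*np.pi,3),"psi",round(p,4),"pos",s["ee_pos"].round(4),"tiltz",R[:,2].round(4),"t",s["time"])
E
python3 -c "
from h import *
go(.470,-.349,.25,.02); print(robot.state()['joint_positions'])"
```

```text
shift [ 0.3071 -0.1263  0.0523] turn 0.3598 alt -2.782 psi 0.3798 pos [ 0.2316 -0.5802  0.3021] tiltz [-4.e-04  9.e-04 -1.e+00] t 0.15
[-1.19343154e+00  3.53477002e-01  1.63395744e+00 -1.27898118e-05
  1.15515576e+00 -2.40722065e-03]
```

Call:
carry_out(
  commands=[
    [[0.55, 0.307, -0.126, 0.052, 0.36], [0.55, 0.307, -0.126, 0.052, 0.36], [0.55, 0.307, -0.126, 0.052, 0.36], [0.55, 0.307, -0.126, 0.052, 0.36], [0.55, 0.307, -0.126, 0.052, 0.36], [0.55, 0.307, -0.126, 0.052, 0.36], [0.55, 0.307, -0.126, 0.052, 0.36], [0.55, 0.307, -0.126, 0.052, 0.36], [0.55, 0.307, -0.126, 0.052, 0.36], [0.55, 0.307, -0.126, 0.052, 0.36], [0.55, 0.307, -0.126, 0.052, 0.36], [0.55, 0.307, -0.126, 0.052, 0.36]],
  ],
)

```text
time: 1.15
ee_pos: [0.4693, -0.3506, 0.2508]
orientation: [3.141, 0.03, -0.001]
contact_force: [0.1, -0.2, -0.9]
grip_width: 0.0509
finger_force: 0.0
```

Run:
```python
from h import *
c=cam("wrist"); W=cloud(c); save("wrist1.png",c["frame"])
Z=W[:,:,2]; m=mask(c,(45,80,40),(85,255,255)); print(m.sum(),np.median(Z[m]),-np.array(c["R"]).T@c["t"])
g=m&(Z>.03)&(Z<.042); gc=np.median(W[g],0); print(gc)
n=(Z>.030)&(Z<.045)&(np.hypot(W[:,:,0]-gc[0],(W[:,:,1]-gc[1]))<.075)&(abs(W[:,:,1]-gc[1])<.035)
print("ore",n.sum(),rect(W[n])); print("green",rect(W[g]))
go(.470,-.349,.105,.02); print(robot.state()["grip_width"])
```

```text
3128 0.03502131193525064 [ 0.54058714 -0.34827309  0.33188893]
[ 0.47016348 -0.34702227  0.03541158]
ore 4081 (array([ 0.47322736, -0.3474183 ]), [32.471534729003906, 119.84709167480469], np.float32(0.03404654))
green (array([ 0.47608386, -0.34729785]), [32.425193786621094, 102.6733627319336], np.float32(0.03404651))
shift [ 0.0009 -0.0019  0.1459] turn -0.0017 alt 3.14 psi 0.0183 pos [ 0.4692 -0.3508  0.2509] tiltz [-0.e+00 -4.e-04 -1.e+00] t 1.2
0.050350842280819354
```

View pics/wrist1.png

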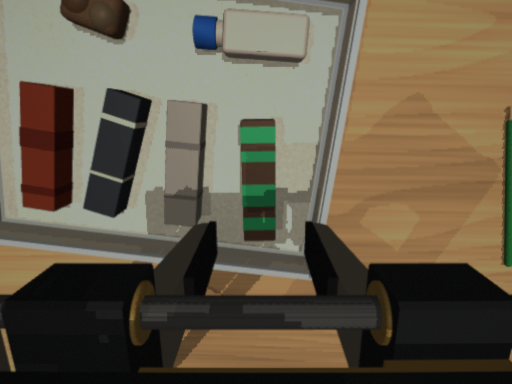

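The wrist view shows the ore at (258,180), beside the grey bar and fully visible. Its measured size is 32.5 x 119.8 mm, which fits. I'll descend and grip it.

Call:
carry_out(
  commands=[
    [[0.55, 0.004, -0.0035, 0.04, -0.016], [0.55, 0.004, -0.0035, 0.08, -0.016], [0.55, 0.004, -0.0035, 0.12, -0.016], [0.55, 0.004, -0.0035, 0.146, -0.016], [0.55, 0.004, -0.0035, 0.146, -0.016], [0.55, 0.004, -0.0035, 0.146, -0.016], [0.2, 0.004, -0.0035, 0.146, -0.016], [0.2, 0.004, -0.0035, 0.146, -0.016], [0.2, 0.004, -0.0035, 0.146, -0.016], [0.2, 0.004, -0.0035, 0.146, -0.016], [0.2, 0.004, -0.0035, 0.146, -0.016], [0.2, 0.004, -0.0035, 0.146, -0.016]],
  ],
)

```text
time: 2.2
ee_pos: [0.4751, -0.3473, 0.1069]
orientation: [3.138, 0.057, 0.005]
contact_force: [-2.1, -2.7, 8.7]
grip_width: 0.0318
finger_force: 30.0
```

Call:
carry_out(
  commands=[
    [[0.2, 0, 0, -0.02, 0], [0.2, 0, 0, -0.04, 0], [0.2, 0, 0, -0.07, 0], [0.2, 0, 0, -0.1, 0], [0.2, 0, 0, -0.13, 0], [0.2, 0, 0, -0.145, 0], [0.2, 0, 0, -0.145, 0], [0.2, 0, 0, -0.145, 0], [0.2, 0, 0, -0.145, 0]],
  ],
)

```text
time: 2.95
ee_pos: [0.4733, -0.3455, 0.2485]
orientation: [-3.14, -0.056, 0.002]
contact_force: [-0.2, 0.7, -4.7]
grip_width: 0.0321
finger_force: 30.0
```

Run:
```python
from h import *
s=robot.state(); print(s["contact_force"],s["finger_force"],s["grip_width"])
c=cam("wrist"); save("wrist2.png",c["frame"])
W=cloud(c); m=mask(c,(45,80,40),(85,255,255)); R=Ro.from_rotvec(s["orientation"]).as_matrix()
T=(W[m]-s["ee_pos"])@R; T=T[(abs(T[:,1])<.03)&(abs(T[:,0])<.09)]; print(len(T),np.percentile(T,[2,50,98],axis=0))
go(.50,.25,.25,.318)
```

```text
[-0.16780732  0.65848582 -4.66909371] 29.995566308498383 0.03205483103178078
5866 [[-0.04818939 -0.01649765  0.07032834]
 [ 0.02234515 -0.00092911  0.07161715]
 [ 0.05121559  0.01436517  0.07283951]]
shift [ 0.0481 -0.594  -0.001 ] turn -0.2821 alt 2.859 psi 0.0359 pos [ 0.4732 -0.3454  0.248 ] tiltz [-0.0022  0.0017 -1.    ] t 3.0
```

View pics/wrist2.png

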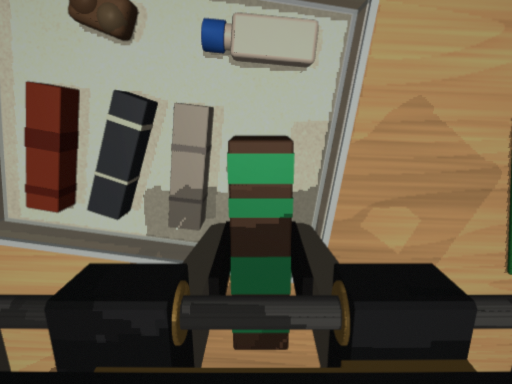

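The ore is held square and centred at (260,240), with its top 71 mm ahead of the TCP. I'll carry it to a viewpoint behind the clamp.

```bash
python3 -c "
from h import *
go(.40,.215,.30,.318)"
```

```text
shift [-0.0532 -0.5627 -0.0509] turn -0.2821 alt 2.859 psi 0.0359 pos [ 0.4732 -0.3454  0.248 ] tiltz [-0.0022  0.0017 -1.    ] t 3.0
```

Call:
carry_out(
  commands=[
    [[0.2, -0.003, -0.03, -0.004, -0.02], [0.2, -0.006, -0.065, -0.007, -0.04], [0.2, -0.009, -0.1, -0.01, -0.06], [0.2, -0.013, -0.14, -0.014, -0.08], [0.2, -0.017, -0.18, -0.018, -0.1], [0.2, -0.021, -0.22, -0.022, -0.12], [0.2, -0.025, -0.26, -0.026, -0.14], [0.2, -0.029, -0.3, -0.03, -0.16], [0.2, -0.033, -0.34, -0.034, -0.18], [0.2, -0.037, -0.38, -0.038, -0.2], [0.2, -0.041, -0.42, -0.042, -0.22], [0.2, -0.045, -0.455, -0.045, -0.24]],
  ],
)

```text
time: 4.0
ee_pos: [0.4115, 0.1091, 0.2938]
orientation: [-3.111, -0.434, 0.003]
contact_force: [0.1, -0.7, -4.7]
grip_width: 0.0314
finger_force: 30.0
```

Call:
carry_out(
  commands=[
    [[0.2, -0.033, -0.035, -0.002, -0.012], [0.2, -0.03, -0.07, -0.004, -0.024], [0.2, -0.03, -0.09, -0.006, -0.036], [0.2, -0.032, -0.104, -0.006, -0.042], [0.2, -0.032, -0.104, -0.006, -0.042], [0.2, -0.032, -0.104, -0.006, -0.042], [0.2, -0.032, -0.104, -0.006, -0.042]],
  ],
)

```text
time: 4.58
ee_pos: [0.3535, 0.1977, 0.2999]
orientation: [3.101, 0.497, -0.003]
contact_force: [0.2, -0.7, -4.2]
grip_width: 0.032
finger_force: 30.0
```

Run:
```python
from h import *
s=robot.state(); print(s["finger_force"],s["grip_width"])
c=cam("wrist"); save("wrist3.png",c["frame"]); W=cloud(c); np.savez("w3.npz",W=W,f=c["frame"])
Z=W[:,:,2]; a=.318; o=np.array([.5092,.2543])
X=(W[:,:,:2]-o)@np.array([[np.cos(a),-np.sin(a)],[np.sin(a),np.cos(a)]])
near=(abs(X[:,:,0])<.15)&(abs(X[:,:,1])<.055)
for lo,hi in((.007,.016),(.018,.026),(.042,.047),(.047,.053),(.077,.087)):
    m=near&(Z>lo)&(Z<hi); print(lo,m.sum(),rect(W[m]),np.percentile(X[m],[0.5,99.5],axis=0).round(4).tolist(),np.median(Z[m]))
go(.50,.25,.25,.318)
```

```text
29.995430409908295 0.03204920009855926
0.007 7416 (array([0.45510864, 0.23780496]), [100.57633209228516, 150.93209838867188], np.float32(0.32594448)) [[-0.1293, -0.0486], [0.0181, 0.051]] 0.011178745119969226
0.018 1609 (array([0.45706375, 0.23832996]), [62.299827575683594, 140.2452392578125], np.float32(0.32709393)) [[-0.1215, -0.0295], [0.0153, 0.0326]] 0.021133498723423804
0.042 32 (array([0.444418  , 0.23424757]), [49.937503814697266, 66.51365661621094], np.float32(-1.226789)) [[-0.0934, -0.0323], [-0.0427, 0.0339]] 0.04666109959507433
0.047 1927 (array([0.4443074 , 0.23410182]), [49.95360565185547, 66.04657745361328], np.float32(-1.2348465)) [[-0.0924, -0.0318], [-0.043, 0.0335]] 0.04910028754668315
0.077 1233 (array([0.44424982, 0.23385252]), [16.14777183532715, 59.82127380371094], np.float32(-1.3653301)) [[-0.0784, -0.0284], [-0.058, 0.0302]] 0.08140295636108323
shift [ 0.1555 -0.0042  0.0498] turn -0.0009 alt 3.141 psi 0.3171 pos [0.3536 0.1976 0.3   ] tiltz [-0.0012 -0.001  -1.    ] t 4.6333
```

View pics/wrist3.png

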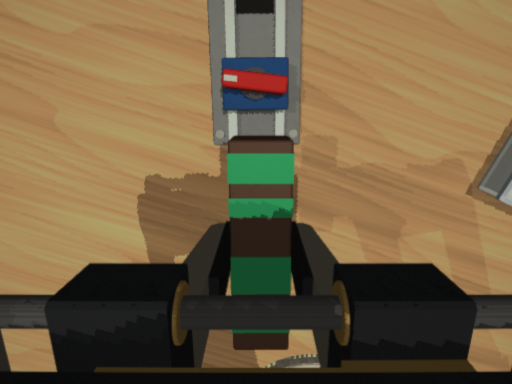

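The wrist view shows the stop and red knob at (255,83), the channel running up the picture and the ore still square in the fingers. I'll go forward to see the channel and the fixed stop from close by.

Call:
carry_out(
  commands=[
    [[0.2, 0.04, -0.002, 0, -0.004], [0.2, 0.08, -0.003, 0, -0.009], [0.2, 0.12, -0.004, 0, -0.009], [0.2, 0.13, -0.004, 0, -0.009], [0.2, 0.13, -0.004, 0, -0.009], [0.2, 0.13, -0.004, 0, -0.009], [0.2, 0.13, -0.004, 0, -0.009]],
  ],
)

```text
time: 5.22
ee_pos: [0.4749, 0.2416, 0.3]
orientation: [3.099, 0.509, -0.003]
contact_force: [0.0, -0.5, -4.2]
grip_width: 0.0312
finger_force: 30.0
```

Run:
```python
from h import *
s=robot.state(); c=cam("wrist"); save("wrist4.png",c["frame"]); W=cloud(c)
R=Ro.from_rotvec(s["orientation"]).as_matrix(); T=(W-s["ee_pos"])@R; Z=W[:,:,2]
near=(T[:,:,0]>-.1)&(T[:,:,0]<.25)&(abs(T[:,:,1])<.06)
def fit(m,n):
    for x0 in (.02,.04,.06,.08,.1,.12):
        k=m&(abs(T[:,:,0]-x0)<.006)
        for sg in(1,-1):
            q=T[:,:,1][k&(sg*T[:,:,1]>0)]
            if len(q)>8: print(n,x0,sg,len(q),np.percentile(q,[3,97]).round(4))
fit(near&(Z>.018)&(Z<.026),"rail"); fit(near&(Z>.007)&(Z<.0155),"base")
for lo,hi in((.007,.016),(.018,.026),(.041,.047)):
    m=near&(Z>lo)&(Z<hi); 
    if m.sum()>5: print(lo,m.sum(),rect(W[m]),rect(T[m]),np.percentile(T[m],[1,99],axis=0).round(4).tolist(),np.median(Z[m]))
go(.50,.25,.25,.327)
```

```text
rail 0.04 1 9 [0.0191 0.0276]
rail 0.04 -1 11 [-0.0328 -0.0241]
rail 0.06 1 99 [0.0186 0.0276]
rail 0.06 -1 104 [-0.0336 -0.0237]
rail 0.08 1 108 [0.0184 0.0282]
rail 0.08 -1 98 [-0.0332 -0.0243]
rail 0.1 1 106 [0.0182 0.0278]
rail 0.1 -1 108 [-0.0337 -0.024 ]
rail 0.12 1 108 [0.0188 0.0274]
rail 0.12 -1 116 [-0.0333 -0.0239]
base 0.02 1 73 [0.0388 0.0469]
base 0.02 -1 102 [-0.052  -0.0411]
base 0.04 1 128 [0.0053 0.0463]
base 0.04 -1 161 [-0.0524 -0.0058]
base 0.06 1 330 [0.0019 0.0456]
base 0.06 -1 369 [-0.0506 -0.0014]
base 0.08 1 346 [0.002  0.0459]
base 0.08 -1 414 [-0.0511 -0.0014]
base 0.1 1 364 [0.0008 0.0456]
base 0.1 -1 435 [-0.0514 -0.0014]
base 0.12 1 406 [0.0019 0.0461]
base 0.12 -1 451 [-0.0513 -0.0014]
0.007 10134 (array([0.52921655, 0.2627218 ]), [100.48915100097656, 241.86781311035156], np.float32(0.32810906)) (array([ 0.05881626, -0.00273021]), [100.48926544189453, 241.86355590820312], np.float32(-0.0024322816)) [[-0.0535, -0.0521, 0.2861], [0.176, 0.0466, 0.2906]] 0.011367550357664792
0.018 2316 (array([0.57237946, 0.27712112]), [62.92680358886719, 119.41936492919922], np.float32(0.33026597)) (array([ 0.10429492, -0.00255858]), [62.92603302001953, 119.42072296142578], np.float32(-0.004587272)) [[0.0467, -0.0337, 0.2757], [0.1635, 0.028, 0.2807]] 0.02116424743413445
0.041 499 (array([0.63376746, 0.29815051]), [12.385783195495605, 62.79668045043945], np.float32(-1.2428393)) (array([ 0.16913719, -0.00283446]), [12.38717269897461, 62.796852111816406], np.float32(1.5684938)) [[0.1637, -0.034, 0.2566], [0.1753, 0.0278, 0.2586]] 0.04161384059398575
shift [0.0266 0.0003 0.0503] turn -0.0009 alt 3.141 psi 0.3261 pos [0.4748 0.2418 0.3003] tiltz [-1.5e-03 -7.0e-04 -1.0e+00] t 5.2667
```

View pics/wrist4.png

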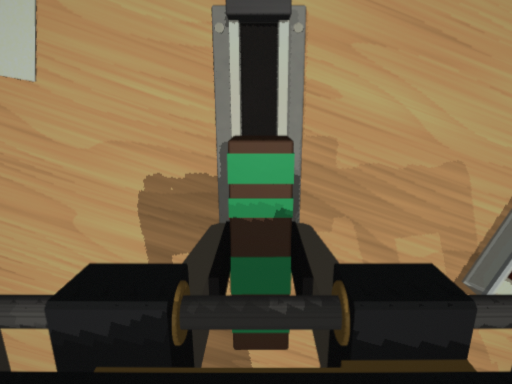

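The view shows the channel between the rails at (258,80) and the fixed stop at (258,8). The rails are centred at tool y -2.8 mm, and the ore measures -1 mm in the same camera. I'll move over the bed and descend to just above it.

Call:
carry_out(
  commands=[
    [[0.2, 0.035, -0.001, 0, -0.003], [0.2, 0.07, -0.0015, 0, -0.003], [0.2, 0.092, -0.0015, 0, -0.003], [0.2, 0.092, -0.0015, 0.02, -0.003], [0.2, 0.092, -0.0015, 0.055, -0.003], [0.2, 0.092, -0.0015, 0.09, -0.003], [0.2, 0.092, -0.0015, 0.12, -0.003], [0.2, 0.092, -0.0015, 0.145, -0.003], [0.2, 0.092, -0.0015, 0.16, -0.003], [0.2, 0.092, -0.0015, 0.168, -0.003], [0.2, 0.092, -0.0015, 0.168, -0.003], [0.2, 0.092, -0.0015, 0.168, -0.003]],
  ],
)

```text
time: 6.27
ee_pos: [0.5625, 0.2738, 0.1334]
orientation: [-3.099, -0.516, -0.001]
contact_force: [0.8, -0.0, -3.7]
grip_width: 0.0318
finger_force: 30.0
```

Run:
```python
from h import *
s=robot.state(); print(s["contact_force"]); R=Ro.from_rotvec(s["orientation"]).as_matrix()
c=cam("top"); W=cloud(c); Z=W[:,:,2]
m=mask(c,(45,80,40),(85,255,255),(90,120,190,260)); print(m.sum(), m.sum() and (np.median(W[m],0)))
c=cam("wrist"); T=(cloud(c)-s["ee_pos"])@R; Z=cloud(c)[:,:,2]
near=(T[:,:,0]>-.1)&(T[:,:,0]<.25)&(abs(T[:,:,1])<.06)
for lo,hi in((.007,.016),(.018,.026),(.041,.048)):
    m=near&(Z>lo)&(Z<hi)&(T[:,:,0]>.0); print(lo,m.sum(),np.percentile(T[m],[1,99],axis=0).round(4).tolist())
m=near&(Z>.018)&(Z<.026)
for sg in(1,-1):
    q=T[:,:,1][m&(sg*T[:,:,1]>0.015)&(T[:,:,0]<.06)]; print(sg,len(q),np.percentile(q,[3,97]) if len(q) else 0)
go(.5,.25,.115,.328)
```

```text
[ 0.84299168 -0.00407285 -3.72465383]
101 [0.52748018 0.26234024 0.06271971]
0.007 7892 [[0.0011, -0.0494, 0.1198], [0.0856, 0.0493, 0.1241]]
0.018 3384 [[0.0028, -0.0308, 0.1108], [0.0678, 0.0307, 0.1141]]
0.041 1811 [[0.0108, -0.0303, 0.0866], [0.083, 0.0304, 0.0924]]
1 1945 [0.02080324 0.0305585 ]
-1 1884 [-0.03084406 -0.02129187]
shift [-0.0677  0.0023  0.0192] turn 0.0018 alt -3.14 psi 0.3298 pos [0.5632 0.2741 0.1343] tiltz [ 0.0021  0.001  -1.    ] t 6.3667
```

The channel is centred under the ore and there is a gap of about 7 mm to the fixed stop. I'll lower slowly.

Call:
carry_out(
  commands=[
    [[0.2, 0, 0, 0.006, 0], [0.2, 0, 0, 0.011, 0], [0.2, 0, 0, 0.015, 0], [0.2, 0, 0, 0.017, 0], [0.2, 0, 0, 0.017, 0], [0.2, 0, 0, 0.017, 0]],
  ],
)

```text
time: 6.87
ee_pos: [0.5626, 0.2738, 0.1155]
orientation: [3.099, 0.516, -0.0]
contact_force: [0.2, 0.5, -3.6]
grip_width: 0.0317
finger_force: 30.0
```

Call:
carry_out(
  commands=[
    [[0.2, 0, 0, 0.001, 0], [0.2, 0, 0, 0.001, 0], [0.2, 0, 0, 0.001, 0]],
  ],
)

```text
time: 7.12
ee_pos: [0.5627, 0.2738, 0.115]
orientation: [-3.099, -0.516, -0.0]
contact_force: [-0.2, 0.0, 0.1]
grip_width: 0.0316
finger_force: 30.0
```

The weight has transferred to the channel floor, so I'll release. I'll open to about 51 mm and then rise.

Call:
carry_out(
  commands=[
    [[0.4, 0, 0, 0, 0], [0.5, 0, 0, 0, 0], [0.5, 0, 0, 0, 0], [0.5, 0, 0, 0, 0], [0.5, 0, 0, 0, 0], [0.5, 0, 0, 0, 0]],
  ],
)

```text
time: 7.62
ee_pos: [0.5626, 0.2738, 0.1147]
orientation: [-3.099, -0.516, -0.0]
contact_force: [0.4, -0.3, 0.3]
grip_width: 0.0461
finger_force: 0.0
```

Call:
carry_out(
  commands=[
    [[0.5, 0, 0, -0.015, 0], [0.5, 0, 0, -0.045, 0], [0.5, 0, 0, -0.085, 0], [0.5, -0.03, 0, -0.12, 0], [0.5, -0.07, 0, -0.135, 0], [0.5, -0.11, 0, -0.135, 0], [0.5, -0.15, 0, -0.135, 0], [0.5, -0.18, 0, -0.135, 0], [0.5, -0.2, 0, -0.135, 0], [0.5, -0.2, 0, -0.135, 0], [0.5, -0.2, 0, -0.135, 0]],
  ],
)

```text
time: 8.53
ee_pos: [0.3731, 0.209, 0.2502]
orientation: [-3.098, -0.516, -0.002]
contact_force: [0.3, 0.6, -0.6]
grip_width: 0.0459
finger_force: 0.0
```

```bash
cat > look.py <<'E'
from h import *
s=robot.state(); c=cam("wrist"); save("wrist5.png",c["frame"]); W=cloud(c); Z=W[:,:,2]
a=.328; o=np.array([.5092,.2543]); X=(W[:,:,:2]-o)@np.array([[np.cos(a),-np.sin(a)],[np.sin(a),np.cos(a)]])
near=(abs(X[:,:,0])<.16)&(abs(X[:,:,1])<.055)
m=near&(Z>.0405)&(Z<.046)&(X[:,:,0]<.118); print("ore top",m.sum(),rect(W[m]),np.percentile(X[m],[1,99],axis=0).round(4).tolist(),np.median(Z[m]))
for n,lo,hi in(("blk",.047,.053),("knob",.077,.087),("rail",.018,.026),("base",.007,.016)):
    m=near&(Z>lo)&(Z<hi); print(n,m.sum(),rect(W[m]),np.percentile(X[m],[1,99],axis=0).round(4).tolist()) if m.sum()>5 else 0
c=cam("top"); k=mask(c,(0,130,80),(8,255,255),(100,120,200,260)); v,u=np.nonzero(k); print("top knob",rect(onplane(c,np.c_[u,v],.0825)))
go(.4425,.232,.1415,-1.365); print(s["joint_positions"])
E
python3 look.py
```

```text
ore top 1129 (array([0.47298337, 0.24302084]), [32.251747131347656, 109.66409301757812], np.float32(0.35339212)) [[-0.0043, -0.0138], [0.0164, 0.018]] 0.043128201701643436
blk 2579 (array([0.44403424, 0.23391016]), [49.471221923828125, 65.9088134765625], np.float32(-1.2396773)) [[-0.0929, -0.0307], [-0.0436, 0.0338]]
knob 1656 (array([0.4441767 , 0.23386407]), [16.067834854125977, 59.8282470703125], np.float32(-1.3668818)) [[-0.0782, -0.0271], [-0.0584, 0.0305]]
rail 2501 (array([0.46031091, 0.23928537]), [62.35169219970703, 150.54937744140625], np.float32(0.3280976)) [[-0.1253, -0.0292], [0.0228, 0.0325]]
base 9344 (array([0.45911206, 0.23896738]), [100.5459976196289, 158.63119506835938], np.float32(0.3261225)) [[-0.1308, -0.0477], [0.0249, 0.051]]
top knob (array([0.44067566, 0.23027646]), [14.560808181762695, 59.42057418823242], np.float32(-1.3452669))
shift [0.0714 0.0008 0.1088] turn -1.4468 alt 1.695 psi 0.3298 pos [0.3745 0.2096 0.2502] tiltz [ 1.6e-03  8.0e-04 -1.0e+00] t 8.6333
[ 5.07165751e-01  1.08065692e-01  2.08959415e+00 -3.47508407e-05
  9.42674922e-01  1.74769298e+00]
```

View pics/wrist5.png

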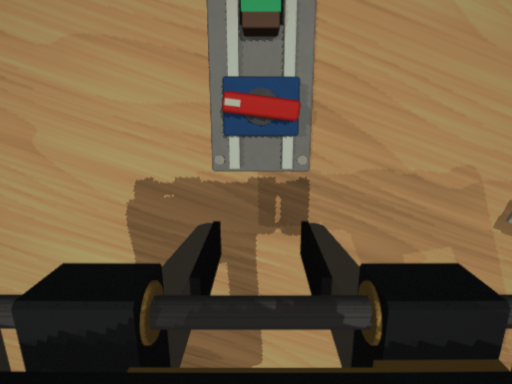

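The ore is lying in the channel at (262,15), parallel to the rails, and the knob is at (262,106). Next I'll turn the wrist and move over the knob.

Call:
carry_out(
  commands=[
    [[0.65, 0.02, 0, 0, -0.12], [0.65, 0.04, 0, 0, -0.24], [0.65, 0.06, 0.0, 0, -0.36], [0.65, 0.0715, 0.0, 0, -0.48], [0.65, 0.0715, 0.0005, 0, -0.6], [0.65, 0.0715, 0.0005, 0, -0.72], [0.65, 0.0715, 0.0005, 0, -0.84], [0.65, 0.0715, 0.0005, 0, -0.96], [0.65, 0.0715, 0.0005, 0, -1.08], [0.65, 0.0715, 0.0005, 0, -1.2], [0.65, 0.0715, 0.0005, 0, -1.32], [0.65, 0.0715, 0.0005, 0, -1.445]],
  ],
)

```text
time: 9.63
ee_pos: [0.4425, 0.2321, 0.2494]
orientation: [1.977, 2.442, 0.0]
contact_force: [-0.1, -1.0, -0.3]
grip_width: 0.0597
finger_force: 0.0
```

Call:
carry_out(
  commands=[
    [[0.65, 0, 0, 0.02, 0], [0.65, 0, 0, 0.05, 0], [0.65, 0, 0, 0.08, 0], [0.65, 0, 0, 0.08, 0], [0.65, 0, 0, 0.08, 0]],
  ],
)

```text
time: 10.05
ee_pos: [0.4413, 0.2316, 0.1686]
orientation: [-1.983, -2.435, 0.005]
contact_force: [-0.0, -0.2, 0.2]
grip_width: 0.0601
finger_force: 0.0
```

```bash
python3 -c "
from h import *
go(.4427,.2325,.1445,-1.365); s=robot.state(); print(s['grip_width'],s['contact_force'])"
```

```text
shift [0.0007 0.0017 0.0241] turn -0.0021 alt 3.14 psi 1.7745 pos [0.4413 0.2316 0.1686] tiltz [-0.003  -0.0016 -1.    ] t 10.05
0.060061947217968974 [-0.03398362 -0.2209506   0.23079723]
```

Call:
carry_out(
  commands=[
    [[0.65, 0.001, 0.0015, 0.012, 0], [0.65, 0.001, 0.0015, 0.024, 0], [0.65, 0.001, 0.0015, 0.024, 0], [0.65, 0.001, 0.0015, 0.024, 0], [0.1, 0.001, 0.0015, 0.024, 0], [0.1, 0.001, 0.0015, 0.024, 0], [0.1, 0.001, 0.0015, 0.024, 0], [0.1, 0.001, 0.0015, 0.024, 0], [0.1, 0.001, 0.0015, 0.024, 0], [0.1, 0.001, 0.0015, 0.024, 0], [0.1, 0.001, 0.0015, 0.024, 0], [0.1, 0.001, 0.0015, 0.024, 0]],
  ],
)

```text
time: 11.05
ee_pos: [0.4428, 0.2331, 0.146]
orientation: [1.983, 2.436, 0.001]
contact_force: [0.5, -1.5, 3.9]
grip_width: 0.0158
finger_force: 30.5
```

```bash
python3 -c "
from h import *
s=robot.state(); print(s['grip_width'],s['finger_force'],s['contact_force'])
p=s['ee_pos']; d=.040*np.array([np.cos(.328),np.sin(.328)]); print(p[:2]@[.9467,.3222]); go(p[0]+d[0],p[1]+d[1],p[2],-1.365)"
```

```text
0.015761488919620696 30.532458652742207 [ 0.47319528 -1.53627945  3.93635256]
0.49427892138335994
shift [0.0049 0.0397 0.    ] turn -0.0018 alt 3.14 psi 1.7748 pos [0.4428 0.2331 0.146 ] tiltz [ 8.e-04  3.e-04 -1.e+00] t 11.05
```

The knob is gripped at a width of 15.8 mm. I'll push along the channel next, slowing before contact.

Call:
carry_out(
  commands=[
    [[0.1, 0.0004, 0.003, 0, 0], [0.1, 0.0008, 0.007, 0, 0], [0.1, 0.0013, 0.011, 0, 0], [0.1, 0.0018, 0.015, 0, 0], [0.1, 0.0023, 0.019, 0, 0], [0.1, 0.0028, 0.023, 0, 0], [0.1, 0.0033, 0.027, 0, 0], [0.1, 0.0038, 0.031, 0, 0], [0.1, 0.0041, 0.033, 0, 0], [0.1, 0.0041, 0.033, 0, 0], [0.1, 0.0041, 0.033, 0, 0]],
  ],
)

```text
time: 11.97
ee_pos: [0.4742, 0.2438, 0.146]
orientation: [1.984, 2.436, 0.0]
contact_force: [-0.2, -1.2, 4.7]
grip_width: 0.0156
finger_force: 30.7
```

Call:
carry_out(
  commands=[
    [[0.1, 0.0002, 0.002, 0, 0], [0.1, 0.0005, 0.004, 0, 0], [0.1, 0.0007, 0.006, 0, 0], [0.1, 0.001, 0.008, 0, 0], [0.1, 0.0012, 0.01, 0, 0], [0.1, 0.0015, 0.012, 0, 0], [0.1, 0.0015, 0.012, 0, 0]],
  ],
)

```text
time: 12.55
ee_pos: [0.4846, 0.2473, 0.1459]
orientation: [-1.983, -2.435, 0.003]
contact_force: [-4.8, -1.8, 12.0]
grip_width: 0.0156
finger_force: 31.3
```

```bash
cat > p.py <<'E'
from h import *
s=robot.state(); print(s['grip_width'],s['contact_force'],s['contact_force'][:2]@[.9467,.3222],'travel',s['ee_pos'][:2]@[.9467,.3222]-.49428,'lat',s['ee_pos'][:2]@[-.3222,.9467],s['ee_pos'],s['time'])
E
python3 p.py
```

```text
0.015599056774587446 [-4.83488681 -1.78777918 11.96341045] -5.153209793782584 travel 0.04419531073470534 lat 0.07794413601673329 [0.48463494 0.24727317 0.14592503] 12.55
```

Call:
carry_out(
  commands=[
    [[0.1, 0.0001, 0.001, 0, 0], [0.1, 0.0002, 0.002, 0, 0], [0.1, 0.0004, 0.003, 0, 0], [0.1, 0.0005, 0.004, 0, 0], [0.1, 0.0005, 0.004, 0, 0]],
  ],
)

```text
time: 12.97
ee_pos: [0.4882, 0.2485, 0.1459]
orientation: [-1.983, -2.435, 0.004]
contact_force: [-5.2, -2.0, 11.0]
grip_width: 0.0155
finger_force: 31.4
```

```bash
python3 p.py
python3 - <<'E'
from h import *
c=cam("top"); g=mask(c,(45,80,40),(85,255,255),(100,120,200,260)); v,u=np.nonzero(g); P=onplane(c,np.c_[u,v],.044)-[.5092,.2543,0]
print(len(P),np.percentile(P[:,:2]@[.9467,.3222],[1,99]))
E
```

```text
0.015511189744694431 [-5.1993082  -2.01582947 10.9748417 ] -5.571685325358932 travel 0.04799633950599075 lat 0.07792152147094418 [0.48824046 0.24847639 0.14592721] 12.9667
144 [0.01208792 0.11405449]
```

Call:
carry_out(
  commands=[
    [[0.1, 0.0001, 0.001, 0, 0], [0.1, 0.0002, 0.002, 0, 0], [0.1, 0.0002, 0.002, 0, 0], [0.1, 0.0002, 0.002, 0, 0]],
  ],
)

```text
time: 13.35
ee_pos: [0.4898, 0.249, 0.1459]
orientation: [-1.983, -2.435, 0.005]
contact_force: [-7.5, -2.0, 11.6]
grip_width: 0.0157
finger_force: 31.4
```

Call:
carry_out(
  commands=[
    [[0.1, 0.0001, 0.001, 0, 0], [0.1, 0.0002, 0.002, 0, 0], [0.1, 0.0002, 0.002, 0, 0]],
  ],
)

```text
time: 13.6
ee_pos: [0.4902, 0.2491, 0.1459]
orientation: [-1.982, -2.433, 0.01]
contact_force: [-14.1, -3.0, 19.5]
grip_width: 0.0158
finger_force: 32.3
```

```bash
python3 p.py
```

```text
0.01584919991515751 [-14.14560511  -2.98691397  19.53997064] -14.35402804257235 travel 0.050079084079359404 lat 0.07790479285094294 [0.49021748 0.24913158 0.14585118] 13.6
```

Force rose to 14 N with no further travel, so the billet is closed end to end. I'll relax the push and turn the knob clockwise.

Call:
carry_out(
  commands=[
    [[0.1, 0, -0.001, 0, 0.06], [0.1, 0, -0.001, 0, 0.17], [0.1, 0, -0.001, 0, 0.29], [0.1, 0, -0.001, 0, 0.41], [0.1, 0, -0.001, 0, 0.53], [0.1, 0, -0.001, 0, 0.65], [0.1, 0, -0.001, 0, 0.77], [0.1, 0, -0.001, 0, 0.89], [0.1, 0, -0.001, 0, 1.01], [0.1, 0, -0.001, 0, 1.12], [0.1, 0, -0.001, 0, 1.18], [0.1, 0, -0.001, 0, 1.18]],
  ],
)

```text
time: 14.6
ee_pos: [0.4904, 0.2489, 0.1459]
orientation: [3.005, 0.914, -0.007]
contact_force: [-7.1, -4.7, 14.0]
grip_width: 0.0161
finger_force: 31.7
```

```bash
python3 p.py; python3 -c "
from h import *
s=robot.state();print(s['torque']);go(*s['ee_pos'],.45)"
```

```text
0.01611070529345429 [-7.13647982 -4.7067779  13.96988961] -8.272629285775887 travel 0.050150164456359836 lat 0.07768611732867003 [0.49035522 0.24894747 0.1458805 ] 14.6
[-0.79408214  1.2708069  -0.03282131]
shift [0. 0. 0.] turn 0.1407 alt -3.001 psi 0.5907 pos [0.4904 0.2489 0.1459] tiltz [-0.004  -0.0021 -1.    ] t 14.6
```

Call:
carry_out(
  commands=[
    [[0.1, 0, 0, 0, 0.05], [0.1, 0, 0, 0, 0.09], [0.1, 0, 0, 0, 0.12], [0.1, 0, 0, 0, 0.12], [0.1, 0, 0, 0, 0.12]],
  ],
)

```text
time: 15.02
ee_pos: [0.4904, 0.249, 0.1459]
orientation: [3.052, 0.74, -0.007]
contact_force: [-7.5, -4.9, 14.9]
grip_width: 0.0161
finger_force: 31.9
```

```bash
python3 p.py; python3 -c "
from h import *
s=robot.state();print(s['torque']);go(*s['ee_pos'],.45)"
```

```text
0.01612377590551476 [-7.45295798 -4.92788665 14.86537559] -8.64348039650684 travel 0.0501964495701947 lat 0.0776778183223674 [0.49040171 0.24895453 0.14589212] 15.0167
[-0.86365784  1.30186351  0.40501413]
shift [0. 0. 0.] turn 0.0256 alt -3.116 psi 0.4756 pos [0.4904 0.249  0.1459] tiltz [-0.0038 -0.0023 -1.    ] t 15.0167
```

A torque of 0.4 N m shows the hard end was reached, at about 1.4 rad. I'll release and rise.

Call:
carry_out(
  commands=[
    [[0.4, 0, 0, 0, 0], [0.4, 0, 0, 0, 0], [0.4, 0, 0, 0, 0], [0.4, 0, 0, 0, 0], [0.4, 0, 0, 0, 0]],
  ],
)

```text
time: 15.43
ee_pos: [0.4919, 0.2498, 0.1454]
orientation: [3.053, 0.739, -0.001]
contact_force: [0.6, -1.3, -0.5]
grip_width: 0.0363
finger_force: 0.0
```

Call:
carry_out(
  commands=[
    [[0.4, 0, 0, -0.015, 0], [0.4, 0, 0, -0.045, 0], [0.4, 0, 0, -0.085, 0], [0.4, -0.035, 0, -0.12, 0], [0.4, -0.075, 0, -0.13, 0], [0.4, -0.11, 0, -0.13, 0], [0.4, -0.13, 0, -0.13, 0], [0.4, -0.13, 0, -0.13, 0], [0.4, -0.13, 0, -0.13, 0]],
  ],
)

```text
time: 16.18
ee_pos: [0.376, 0.1902, 0.276]
orientation: [-3.053, -0.739, -0.002]
contact_force: [0.2, 0.2, -0.3]
grip_width: 0.0368
finger_force: 0.0
```

Run:
```python
from h import *
s=robot.state(); c=cam("wrist"); W=cloud(c); Z=W[:,:,2]
a=.328; o=np.array([.5092,.2543]); X=(W[:,:,:2]-o)@np.array([[np.cos(a),-np.sin(a)],[np.sin(a),np.cos(a)]])
near=(abs(X[:,:,0])<.16)&(abs(X[:,:,1])<.055)
for n,lo,hi in(("ore",.040,.0465),("blk",.047,.053),("knob",.077,.087)):
    m=near&(Z>lo)&(Z<hi); print(n,m.sum(),rect(W[m]),np.percentile(X[m],[1,99],axis=0).round(4).tolist(),np.median(Z[m])) if m.sum()>5 else 0
t=cam("top"); 
for n,lo,hi,z in(("knob",(0,130,80),(8,255,255),.0825),("green",(45,80,40),(85,255,255),.044)):
    v,u=np.nonzero(mask(t,lo,hi,(100,120,200,260))); P=onplane(t,np.c_[u,v],z); print(n,rect(P),np.percentile((P[:,:2]-o)@[.9467,.3222],[1,99]))
b=cv2.resize(t["frame"][145:250,105:185],(457,600),interpolation=cv2.INTER_CUBIC)
w=cv2.resize(c["frame"][:280,100:420],(343,300)); save("end.png",np.hstack([b,np.vstack([w,np.zeros((300,343,3),np.uint8)])]))
print(s["contact_force"],s["ee_pos"],s["time"])
```

```text
ore 318 (array([0.49824359, 0.25229297]), [66.3228988647461, 66.98970031738281], np.float32(0.32588622)) [[-0.0445, -0.0301], [0.0219, 0.0316]] 0.04316339568601854
blk 2844 (array([0.490409  , 0.24959952]), [50.41941452026367, 65.99978637695312], np.float32(-1.245507)) [[-0.0439, -0.0308], [0.0051, 0.034]] 0.04911842007325366
knob 1535 (array([0.48917969, 0.24936211]), [15.91014289855957, 58.05488204956055], np.float32(0.48196557)) [[-0.0488, -0.009], [0.0074, 0.0126]] 0.08141673181150591
knob (array([0.48647009, 0.24544598]), [14.287457466125488, 57.2558479309082], np.float32(0.53000844)) [-0.05226187  0.00376067]
green (array([0.57166693, 0.27220459]), [40.925045013427734, 101.48585510253906], np.float32(0.32457694)) [0.01471354 0.1154087 ]
[ 0.21339404  0.1643491  -0.27719717] [0.37600067 0.19022589 0.27604851] 16.1833
```

View pics/end.png

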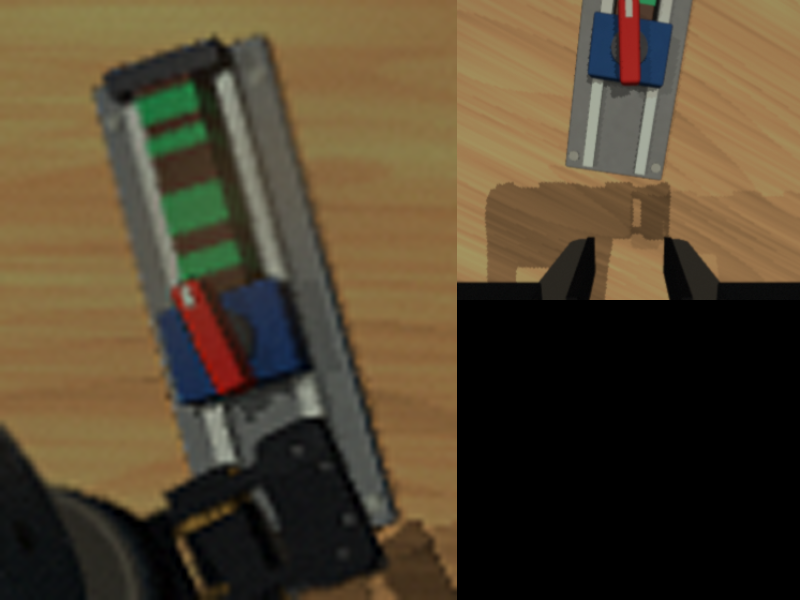

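In the final view the ore fills the channel between the dark fixed stop (175,65) and the blue stop (235,345). The red bar lies nearly along the channel (about 1.4 rad), and the gripper is clear.

```bash
python3 -c "
from h import *
print(robot.close_job())"
```

```text
the job is handed in; nothing more can be done
None
```

I laid the green-banded ore billet in the clamp channel, closed the sliding stop on it end to end, turned the knob to its hard end (about 1.4 rad), and handed the job in at about 16 s with the gripper clear; the hand-in call returned no verdict.

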